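# Step an enclosure lid between two angle marks for a lid-switch check

### The job

Check the lid switch of the grey test box: take the lid by its bar handle and swing it up until its white pointer stands at the green mark, and hold it still there for about two seconds. Then, without letting it drop, lower it gently to the orange mark and finish still holding the lid steady there (do not let go: it would fall shut). Leave the marks and the things beside the box where they are.

Things in the scene. Friction and masses are not known exactly. Their poses are not given: they have to be found in the camera images.
- test_box: grey steel box fixed to the bench, 150 (x) x 180 (y) x 85 mm high, blue-framed window lid on top; origin at the centre of its underside; its -x side faces the robot (yaw up to 0.35 either way), hinge along the top of its +x side. On its left (+y) side a steel arc rod with two coloured riders, reaching 128 mm from the box centre in y and 245 mm above the bench
- hinge (a point): middle of the hinge axis, 75 mm behind the box centre and 94 mm above the bench; axes as the box. The hinge axis runs along y
- lid (a joint): lid angle in rad: 0 shut (level), growing as it is swung up and back, stop at 1.3. The lid weighs about 0.2 to 0.45 kg, swings freely and falls shut whenever it is not held
- handle (a point): middle of the lid's handle: round steel bar 10 mm thick, parallel to the hinge axis, 205 mm from it, in the lid plane. Shut: 94 mm above the bench, on the robot's side. 80 mm of bar free between its stems, 45 mm gap from bar to lid edge. The bar can turn between the fingers: a gripper pointing down can carry it through the swing. x axis in the lid plane, to the hinge; y along the bar
- pointer (a point): on the white pointer bar at the lid's left edge, 150 mm from the hinge axis; x axis in the lid plane, towards the hinge
- mark_green (a point): where point pointer lies when the lid is exactly at the green mark: beside the black line round the middle of the green rider, a 21 mm long coloured block on the arc rod, 150 mm from the hinge axis; x axis towards the hinge axis. The riders stay put and the lid passes beside them
- mark_orange (a point): the same for the orange rider, which is the lower of the two
- rider_green (a joint): lid angle that the green mark stands for, rad (0.8 to 1.05)
- rider_orange (a joint): lid angle that the orange mark stands for, rad (0.3 to 0.55)
- terminal_block: loose green terminal block, 53x66x21 mm, to the right of the box, origin at the centre of its underside; leave it
- flux_bottle: loose amber dropper bottle, 33 mm across, 102 mm tall, to the right of the box, origin at the centre of its underside; leave it
- loupe: loose black loupe, 37 mm across, 30 mm tall, to the left of the box beyond the arc rod, origin at the centre of its underside; leave it
Things that resemble listed ones, but are neither listed nor needed, are in the scene too. There is more than one size of the loupe; the job needs the smallest.

How it is judged (in metres and radians):
On the way:
1. the lid is held still at the green mark for a second (angle between the x axis of pointer and the x axis of mark_green, either way round below 0.07 rad and contact force between the fingers and lid above 0.4 N and distance between the grasp point and handle below 0.05 m and velocity of joint lid between -0.1 and 0.1 rad/s), for 1 s.
At the end, for the whole second after the job is handed in: the robot's fingers carry the lid by its handle (TCP within 50 mm of the handle's middle), at rest, within 0.07 rad of the orange mark (the pointer within the length of the orange rider); nothing else props it; the terminal block, bottle and loupe are within 20 mm of where they stood (angle between the x axis of pointer and the x axis of mark_orange, either way round below 0.07 rad and contact force between the fingers and lid above 0.4 N and distance between the grasp point and handle below 0.05 m and velocity of joint lid between -0.1 and 0.1 rad/s and contact force between lid and terminal_block below 0.1 N and contact force between lid and flux_bottle below 0.1 N and contact force between lid and loupe below 0.1 N and not (distance of terminal_block from where it was at the start of the episode above 0.02 m) and not (distance of flux_bottle from where it was at the start of the episode above 0.02 m) and not (distance of loupe from where it was at the start of the episode above 0.02 m)); the arm keeps its last pose, push and grip.
It fails at once if the lid is let fall or slammed (closing faster than 1.2 rad/s) (velocity of joint lid below -1.2 rad/s).
It fails at once if the terminal block, bottle or loupe beside the box is displaced by more than 20 mm (distance of any of terminal_block, flux_bottle, loupe from where it was at the start of the episode above 0.02 m).
It fails at once if a coloured mark is shifted by more than 10 mm (distance of any of mark_green, mark_orange from where it was at the start of the episode above 0.01 m).
It also fails if it takes over 45 s, if anything falls off the work surface, if the arm or the gripper's body presses on something with over 40 N, if the wrist force passes 120 N, or if a joint passes its speed limit or range.

### The arm

A 6-joint arm with a two-finger parallel gripper is mounted at the origin on a cart in front of the work surface, level with it; the furniture and walls round the work are solid. World frame = base frame: x ahead of the robot, y to its left, z up, the work surface at z = 0. Lengths are in mm, angles in rad, forces in N, time in s.
With the tool pointing down it reaches from about 325 to 850 mm from the base axis. Payload 15.5 kg.
Tool frame: the origin (TCP) lies between the finger pads, 19 mm behind the fingertips; this is the grasp point; z points along the fingers, y is the line along which they close (so a half turn about z gives the same grasp; the last joint's range is limited). The gripper opens to 91 mm and grips with 3 to 60 N. Pads are 32 mm wide; open, the fingers measure 118 mm over their backs; the gripper's body (76 mm by 178 mm) begins 60 mm behind the grasp point.
Start: joints at [-1.312, 0.494, 1.345, -0, 1.302, -0.096], TCP at [217.128, -586.073, 232.715] pointing down, gripper open.
Joint ranges: [-2.91, 2.91], [-0.82, 2.16], [0.22, 2.67], [-1.22, 4.37], [0.12, 2.79], [-3.08, 3.08]. Speed limits (rad/s): [1.89, 1.89, 2.57, 3.01, 3.01, 3.01].

### API

Orientations are given as a rotation vector (axis times angle).
In Python, from cell import env gives the robot as it stands. Calls block until the motion is done:
- env.move_to(position, orientation): joint-space move of the TCP to a pose.
- env.movel(position, rotation=None, velocity=150, force_limit=None): straight line of the TCP; rotation=None keeps the orientation; velocity is the mean speed in mm/s. With force_limit (N) it stops when the force on the tool has changed by that much, and returns True; else False.
- env.movej(angles): joint-space move.
- env.grip(opening, squeeze=None): opening from 0.0 (shut) to 1.0 (fully open); squeeze is the grip in N (None keeps the last); returns when the fingers have stopped.
- env.pause(seconds).
- env.ik(position, orientation): joint angles nearest the present ones, or None.
- env.get_state(): the state.
- env.read_camera(name): name is "scene" or "top"; returns (picture, depth): 384x512x3 uint8, red, green, blue; 384x512 float32, mm along the optical axis (not along the pixel's ray), 0 where there is no reading.
- env.camera_params(name): a dict with "mtx" (3x3 intrinsics, pixels), "k1" (the pictures are not rectified: a ray, as slopes to the right and down, at radius r is drawn at 1 + k1 r^2 times it, then the intrinsics apply), "origin" and "rotation" of the camera in the world. Camera axes: x right, y down, z forward; pixel columns grow to the right and rows downward; lengths in mm; the calibration is good to about 2 mm. A picture is of the moment at which its call begins. camera_params takes no time and is no camera call.
A pose or a line that the arm cannot do raises env.PlanningError and nothing moves.
- env.close_job(): hands the job in; it is judged then, once.
The state is a dict: "clock": time; "joint_pos": joint angles; "joint_vel": joint speeds; "joint_torque": joint torques, N m; "position": TCP position; "ee_rot": TCP orientation; "contact_force": force on the tool from outside, world axes, zero at the start; "ft_torque": the same for the moment, N m; "gripper_width": opening from 0.0 (shut) to 1.0 (fully open); "grip_force": force on a finger pad.
Only numpy, scipy, OpenCV 4.12 (cv2) and the standard library are available. Lean on these libraries where they do the work, as an engineer would, in place of code of your own. Each camera call takes 0.05 s, during which the arm holds its last target. There are 200 camera calls.

## Working session

There is one attempt and no reset: what is moved stays moved. The work goes in short steps, each a Python script; the robot and the scene stay as the last script left them, time stands still between calls to the robot, and variables do not carry over. Pictures are saved under pics/ and viewed, at most 10 in all, crops included, and the job is handed in when it is done.

```bash
mkdir -p pics
python3 - <<'E'
from cell import env
import cv2,numpy as np
for n in("scene","top"):
    p,d=env.read_camera(n); cv2.imwrite(f"pics/{n}0.png",p[:,:,::-1]); np.savez(f"{n}0.npz",p=p,d=d)
    print(n,env.camera_params(n))
print(env.get_state())
E
```

```text
scene {'mtx': array([[379.9401479 ,   0.        , 252.49521688],
       [  0.        , 379.9401479 , 193.102048  ],
       [  0.        ,   0.        ,   1.        ]]), 'k1': -0.06264941090744916, 'origin': array([334.41569997, 497.39676476, 760.53307625]), 'rotation': array([-0.65075295,  2.75916144, -1.00300971])}
top {'mtx': array([[376.83557372,   0.        , 255.9348856 ],
       [  0.        , 376.83557372, 196.92039726],
       [  0.        ,   0.        ,   1.        ]]), 'k1': 0.010969810488917889, 'origin': array([486.76747088,  -5.59762506, 943.52284761]), 'rotation': array([-2.14730334,  2.16528524, -0.08938925])}
{'clock': 0.1, 'joint_pos': array([-1.31151430e+00,  4.94127654e-01,  1.34605654e+00,  1.43830676e-05,
        1.30250037e+00, -9.54781952e-02]), 'joint_vel': array([ 1.84707774e-04, -6.32633829e-04, -1.41624815e-03, -1.28724978e-03,
        2.59893200e-04, -9.31845528e-05]), 'joint_torque': array([ 1.06324682e-03, -8.80239058e+01, -3.82540905e+01,  7.09648314e-02,
        4.82456759e-02, -4.07413359e-05]), 'position': array([ 217.04229925, -585.76718486,  232.19804988]), 'ee_rot': array([-3.09122779e+00, -5.54140287e-01,  1.18570155e-04]), 'contact_force': array([-0.05202144, -0.12150464, -0.05549371]), 'ft_torque': array([-0.01792335, -0.01058475,  0.02118503]), 'grip_force': 0.0, 'gripper_width': 0.9997181996927162}
```

View pics/scene0.png

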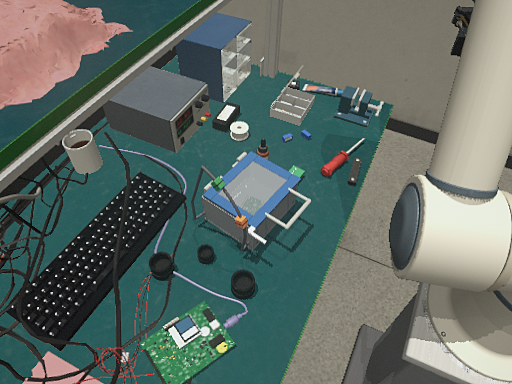

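View pics/top0.png

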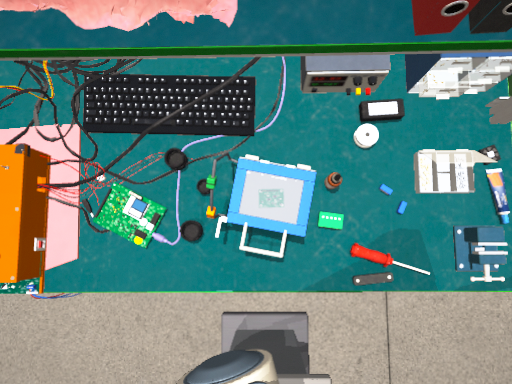

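The top view shows the box and its blue lid at about (270,200), with the bar handle at about (262,252), the white pointer at about (220,228), the orange rider at (210,211) and the green rider at (211,182).

Candidates that could be confused:
- **Handle:** the bar at (262,252) or the white pointer bar at (220,228). The bar between two stems is the handle.
- **Loupes:** (205,187), (176,159) and (192,231). The smallest, (205,187), is the one to leave alone.
- **Green things:** the rider at (211,182), the terminal block at (331,220) and the PCB at (130,215).

Next is a close crop to check these.

```bash
cat > h.py <<'E'
from cell import env
import cv2,numpy as np
from scipy.spatial.transform import Rotation as R
def rays(n,uv):
    c=env.camera_params(n);K=c["mtx"]
    q=cv2.undistortPoints(np.array(uv,float).reshape(-1,1,2),K,np.array([c["k1"],0,0,0.]))[:,0]
    return c["origin"],np.c_[q,np.ones(len(q))]@R.from_rotvec(c["rotation"]).as_matrix().T
def atdepth(n,uv,d): o,r=rays(n,uv); return o+r*np.array(d)[:,None]
def atz(n,uv,z): o,r=rays(n,uv); return o+r*((z-o[2])/r[:,2])[:,None]
E
python3 - <<'E'
from h import *
t=np.load("top0.npz");s=np.load("scene0.npz")
a=cv2.resize(t["p"][145:265,190:325],None,fx=2.9,fy=2.9,interpolation=cv2.INTER_CUBIC)
b=cv2.resize(s["p"][140:260,185:320],None,fx=2.9,fy=2.9,interpolation=cv2.INTER_CUBIC)
cv2.imwrite("pics/crop.png",np.hstack([a,b])[:,:,::-1])
for n,z in(("top",t),("scene",s)):
    hsv=cv2.cvtColor(z["p"],cv2.COLOR_RGB2HSV).astype(int);d=z["d"]
    h,sa,v=hsv[...,0],hsv[...,1],hsv[...,2]
    for nm,m in(("orange",(h>5)&(h<22)&(sa>170)&(v>140)),("green",(h>50)&(h<80)&(sa>130)&(v>110)),("blue",(h>98)&(h<115)&(sa>110)&(v>110)),("white",(sa<40)&(v>190))):
        k,l,st,c=cv2.connectedComponentsWithStats(m.astype(np.uint8))
        for i in range(1,k):
            if st[i,4]<12: continue
            vv,uu=np.nonzero(l==i); P=atdepth(n,np.c_[uu,vv],d[vv,uu]); p=np.median(P,0)
            if 300<p[0]<680 and -200<p[1]<250 and p[2]>10: print(n,nm,st[i],c[i].round(1),p.round(1))
E
```

```text
top orange [328 176  13  10  31] [332.3 181.8] [ 612.2 -163.1   59.4]
top orange [213 207   3   7  13] [213.8 209.3] [546.  101.9 150.2]
top orange [206 212   8   6  19] [209.6 215.4] [532.  110.2 147.3]
top green [206 175  11  14 106] [210.5 181.9] [593.6  99.3 224.4]
top green [318 211  26  19 340] [330.2 220.3] [ 524.1 -165.5   19.7]
top blue [ 227  158   90   79 2592] [271.3 197.6] [572.8 -21.4  96.8]
top white [240 154  75  17 229] [277.4 162.6] [654.2 -35.5  96.8]
top white [ 239  171   65   53 2369] [271.2 196.5] [578.  -21.1  95.4]
top white [215 216  12  22 114] [219.8 224.7] [518.5  98.   96.6]
top white [239 222  48  36 374] [261.9 245. ] [462.3   3.   97.4]
scene blue [ 221  151   80   76 1356] [262.6 185. ] [533.  -45.6  98.3]
scene blue [203 186  35  30 346] [219.7 200.2] [619.8  50.9  98. ]
scene white [238 152   8   8  22] [241.5 155.5] [640.2 -95.5 100.6]
scene white [204 182   7   7  21] [207.6 185.6] [664.9  26.7 100.9]
scene white [265 188  46  40 202] [292.  210.5] [457.1  10.2  99.5]
scene white [248 225  18  19  92] [255.4 234.1] [515.4  95.8  98. ]
```

View pics/crop.png

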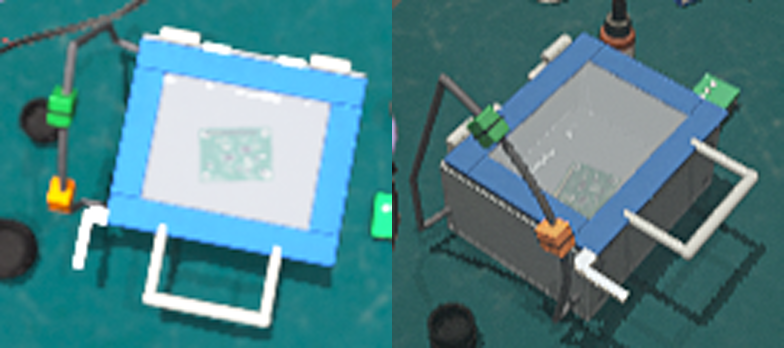

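The crop confirms the bar handle at about (262,252), with the pointer as a separate bar to its left. The orange rider is at (211,212) and the green one at (211,181) in the top view; in the scene view they are at (241,221) and (218,183). Next I compute the geometry.

Run:
```python
from h import *
t=np.load("top0.npz")
H=atz("top",[(241.7,248.1),(282.4,255.3)],96); print("handle ends",H.round(1))
hd=(H[0]-H[1]);yaw1=np.arctan2(-hd[0],hd[1])
hsv=cv2.cvtColor(t["p"],cv2.COLOR_RGB2HSV).astype(int)
m=(hsv[...,0]>98)&(hsv[...,0]<115)&(hsv[...,1]>110)&(hsv[...,2]>110);m[:150]=0;m[240:]=0;m[:,:220]=0;m[:,322:]=0
vv,uu=np.nonzero(m);P=atz("top",np.c_[uu,vv],96)
r=cv2.minAreaRect(P[:,:2].astype(np.float32));print("lid",r,"yaw handle",yaw1)
a=np.deg2rad(r[2]);yaw=(a+np.pi/4)%(np.pi/2)-np.pi/4;print("yaw lid",yaw)
yaw=(yaw+yaw1)/2
ex=np.array([np.cos(yaw),np.sin(yaw)]);ey=np.array([-ex[1],ex[0]])
hm=H.mean(0)[:2];hin=hm+205*ex;lc=np.array(r[0])
print("hinge",hin,"box c from handle",hin-75*ex,"lid c rel hinge",(lc-hin)@ex,(lc-hin)@ey)
for nm,a,b in(("green",(211.4,181.2),(218.1,183.1)),("orange",(211,212.2),(240.9,221.4))):
    o1,d1=rays("top",[a]);o2,d2=rays("scene",[b]);d1=d1[0];d2=d2[0]
    s,e,_,_=np.linalg.lstsq(np.c_[d1,-d2],o2-o1,rcond=None)
    p=(o1+s[0]*d1+o2+s[1]*d2)/2;q=p[:2]-hin
    print(nm,p.round(1),"gap",np.sqrt(e),"rel",q@ex,q@ey,p[2]-94,"ang",np.arctan2(p[2]-94,-q@ex),"rad",np.hypot(p[2]-94,q@ex))
```

```text
handle ends [[462.2  46.   96. ]
 [445.7 -44.5  96. ]]
lid ((576.6680908203125, -20.395980834960938), (181.78167724609375, 149.55657958984375), 78.71826171875) yaw handle -0.1796202005396053
yaw lid -0.19690347835609856
hinge [655.33687481 -37.58463602] box c from handle [581.66204841 -23.5482563 ] lid c rel hinge -80.49567325526544 2.1619501692911927
green [593.3  96.5 218.4] gap [4.28591692] rel -85.99716471047171 120.11932719441941 124.3653636739981 ang 0.9658059436412292 rad 151.20269845477563
orange [538.4 108.  142.7] gap [3.03935221] rel -142.07146507263272 121.15069388534448 48.699234145127605 ang 0.3302281820280771 rad 150.18627298859994
```

```bash
cat >> h.py <<'E'
yaw=-0.188;ex=np.array([np.cos(yaw),np.sin(yaw),0]);ey=np.array([-ex[1],ex[0],0])
H0=np.array([454.,0.8,94.])
def ori(s=1): return R.from_matrix(np.c_[np.cross(s*ex,[0,0,-1]),s*ex,[0,0,-1]]).as_rotvec()
def st():
    s=env.get_state();print(round(s["clock"],2),s["position"].round(1),"F",s["contact_force"].round(1),"T",s["ft_torque"].round(2),"g",round(s["grip_force"],1),round(s["gripper_width"],3))
E
python3 - <<'E'
from h import *
up=H0+[0,0,110]
for s in(1,-1): print(s,env.ik(up,ori(s)))
s=min((1,-1),key=lambda s:9 if env.ik(up,ori(s)) is None else abs(env.ik(up,ori(s))[5]))
print("use",s);open("side","w").write(str(s))
env.grip(0.5); env.move_to(up,ori(s)); st()
p,d=env.read_camera("top");q,_=env.read_camera("scene")
f=lambda a:cv2.resize(a,None,fx=2.5,fy=2.5,interpolation=cv2.INTER_CUBIC)
cv2.imwrite("pics/above.png",np.hstack([f(p[140:280,190:340]),f(q[140:280,185:335])])[:,:,::-1])
E
```

```text
1 [-1.29895238e-01  2.92075054e-01  1.78768085e+00 -4.44089210e-16
  1.06183675e+00  5.81047624e-02]
-1 None
use 1
3.18 [4.543e+02 2.000e-01 2.040e+02] F [0.7 0.5 0.2] T [ 0.01 -0.1   0.06] g 0.0 0.5
```

View pics/above.png

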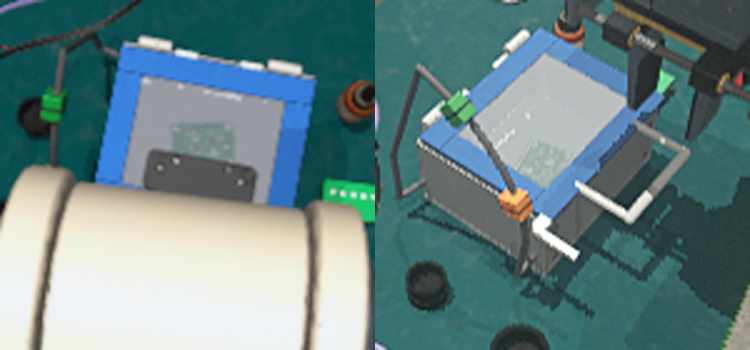

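The open fingers straddle the bar direction above the handle: in the scene crop they are at (640,85) and (705,110), with the bar at (660,185). The way down is clear.

Run:
```python
from h import *
print(env.movel(H0+[0,0,-2],velocity=60,force_limit=6)); st()
env.grip(0.0,squeeze=20); env.pause(.3); st()
q,_=env.read_camera("scene")
cv2.imwrite("pics/grip.png",cv2.resize(q[140:280,185:335],None,fx=3,fy=3,interpolation=cv2.INTER_CUBIC)[:,:,::-1])
```

```text
False
5.3 [454.1   0.8  92.2] F [ 0.1 -0.7  0.4] T [-0.01 -0.08  0.03] g 0.0 0.5
6.24 [452.2   1.1  91.8] F [-7.8  1.4  6.8] T [ 0.3   1.24 -0.11] g 20.0 0.106
```

View pics/grip.png

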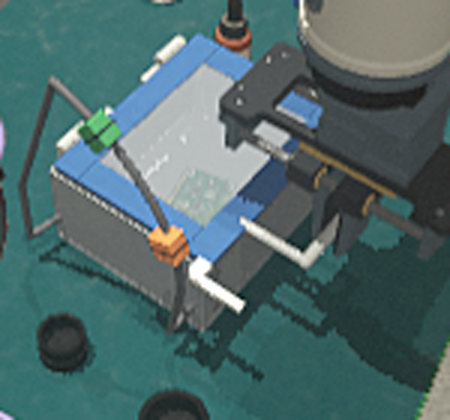

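The fingers hold the bar: the width reads 9.6 mm, and the picture shows them closed on it at (330,235). The bar lies about 3 mm nearer the robot than I had set, so I shift the path by that before swinging.

```bash
cat >> h.py <<'E'
HIN=H0+201.5*ex
def pos(th): return HIN+205*(-np.cos(th)*ex+np.sin(th)*np.array([0,0,1]))-[0,0,2]
def swing(a,b,v,n=None):
    for th in np.linspace(a,b,(n or max(1,int(np.ceil(abs(b-a)/.09))))+1)[1:]:
        if env.movel(pos(th),velocity=v,force_limit=35): print("force stop",th);break
    st()
def ang():
    p=env.get_state()["position"]+[0,0,2];q=p-HIN;return np.arctan2(q[2],-(q@ex))
E
python3 - <<'E'
from h import *
env.movel(pos(0),velocity=30);st()
swing(0,.25,70);swing(.25,.6,70);swing(.6,.96,70);print(ang())
for n in("scene","top"):
    p,d=env.read_camera(n);cv2.imwrite(f"{n}g.png",p[:,:,::-1])
    if n=="scene":cv2.imwrite("pics/green.png",cv2.resize(p[100:260,160:340],None,fx=3.3,fy=3.3,interpolation=cv2.INTER_CUBIC)[:,:,::-1])
st()
E
```

```text
6.56 [452.1   1.2  92.4] F [ 6.2 -1.9 -1.4] T [-0.38 -1.06 -0.17] g 20.0 0.108
7.73 [ 4.588e+02 -1.000e-01  1.432e+02] F [ 9.  -2.6 -5.3] T [-0.57 -1.62 -0.17] g 20.0 0.101
9.37 [489.1  -6.1 208. ] F [ 21.3  -6.  -18.4] T [-1.11 -3.63 -0.13] g 20.0 0.102
11.03 [537.4 -15.6 258.8] F [ 12.3  -5.9 -20.8] T [-1.06 -2.11 -0.13] g 20.0 0.105
0.9608422752019582
11.13 [537.2 -15.6 258.6] F [ 12.9  -6.5 -20.2] T [-1.11 -2.25 -0.15] g 20.0 0.102
```

View pics/green.png

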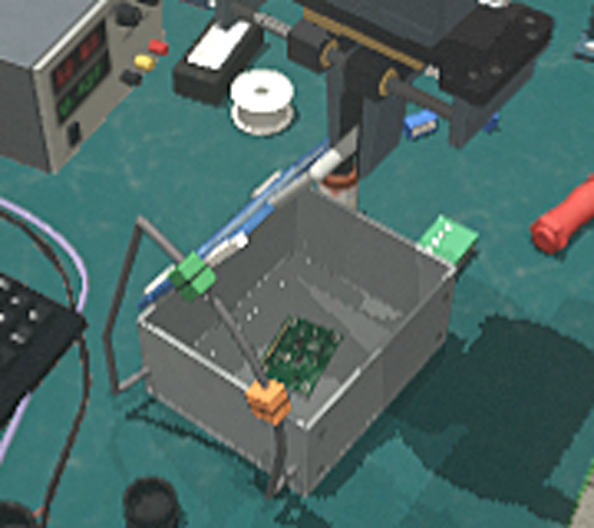

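In the picture the lid is up, and the white pointer runs from (240,240) to the green rider at (193,277), so it is close to the mark. There is about 24 N of radial strain, so I relax the path radius and measure the pointer angle.

```bash
cat >> h.py <<'E'
def pang(n="scene"):
    p,d=env.read_camera(n);hsv=cv2.cvtColor(p,cv2.COLOR_RGB2HSV)
    vv,uu=np.nonzero((hsv[...,1]<50)&(hsv[...,2]>170)&(d>0));P=atdepth(n,np.c_[uu,vv],d[vv,uu])
    q=P-HIN;X=-(q@ex);Y=q@ey;Z=q[:,2];r=np.hypot(X,Z)
    k=(r>80)&(r<215)&(Y>75)&(Y<140)&(X>0)&(Z>-10)
    for a,b in((80,130),(130,150),(150,170),(170,215)):
        i=k&(r>a)&(r<b)
        if i.any(): print(n,a,b,i.sum(),"y",np.median(Y[i]).round(1),"ang",np.median(np.arctan2(Z[i],X[i])).round(3))
    return p
E
python3 - <<'E'
from h import *
u=-np.cos(.96)*ex+np.sin(.96)*np.array([0,0,1])
env.movel(pos(.96)-5*u,velocity=20);st()
p=pang();t=pang("top")
f=lambda a:cv2.resize(a,None,fx=6,fy=6,interpolation=cv2.INTER_CUBIC)
cv2.imwrite("pics/green2.png",np.hstack([f(p[160:220,190:250]),f(t[150:210,190:250])])[:,:,::-1])
E
```

```text
11.53 [537.4 -15.3 255.9] F [-13.9   0.   17.5] T [-0.08  2.49 -0.08] g 20.0 0.106
scene 80 130 13 y 89.6 ang -0.087
scene 130 150 14 y 85.7 ang -0.055
scene 150 170 16 y 104.4 ang 0.977
scene 170 215 22 y 107.9 ang 0.969
```

View pics/green2.png

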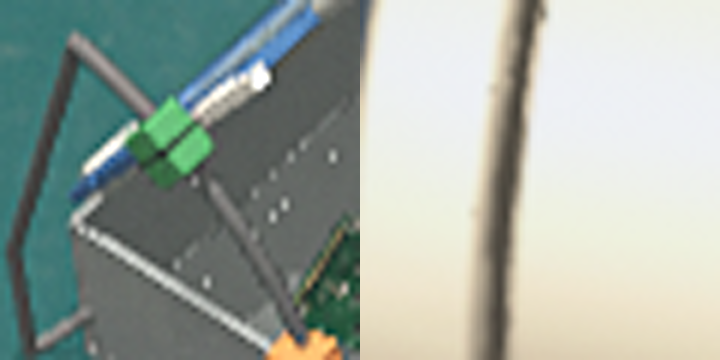

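In the picture the pointer runs straight along the green rider's black line at about (170,140). It measures 0.97 rad against the mark's 0.966. I ease the strain, hold for 2.5 s, and then lower to about 0.33.

```bash
sed -i 's/HIN+205\*/HIN+202.5*/' h.py
python3 - <<'E'
from h import *
env.movel(pos(.96),velocity=20);st()
env.pause(2.5);st();pang()
swing(.96,.6,50);swing(.6,.33,50);env.pause(.3);st();print(ang())
p=pang()
cv2.imwrite("pics/orange.png",cv2.resize(p[170:260,190:300],None,fx=6,fy=6,interpolation=cv2.INTER_CUBIC)[:,:,::-1])
E
```

```text
11.91 [537.9 -15.4 257.3] F [ 4.1 -2.7 -8.3] T [-0.51 -0.7  -0.17] g 20.0 0.101
14.41 [537.9 -15.4 257.3] F [ 4.6 -3.9 -8.5] T [-0.58 -0.81 -0.14] g 20.0 0.104
scene 80 130 11 y 89.5 ang -0.095
scene 130 150 15 y 88.0 ang -0.058
scene 150 170 13 y 105.8 ang 0.982
scene 170 215 25 y 108.3 ang 0.972
16.52 [487.6  -5.5 206.4] F [-2.8  3.1  1.5] T [ 0.58  0.33 -0.13] g 20.0 0.103
18.07 [463.7  -0.9 157.7] F [-3.6  5.5  0.2] T [ 0.9   0.39 -0.2 ] g 20.0 0.105
18.38 [463.8  -0.9 157.9] F [-2.9  5.4  0.5] T [ 0.92  0.4  -0.09] g 20.0 0.105
0.3311472919471443
scene 80 130 10 y 89.6 ang -0.091
scene 130 150 20 y 92.9 ang 0.363
scene 150 170 46 y 103.4 ang 0.368
scene 170 215 32 y 106.3 ang 0.363
```

View pics/orange.png

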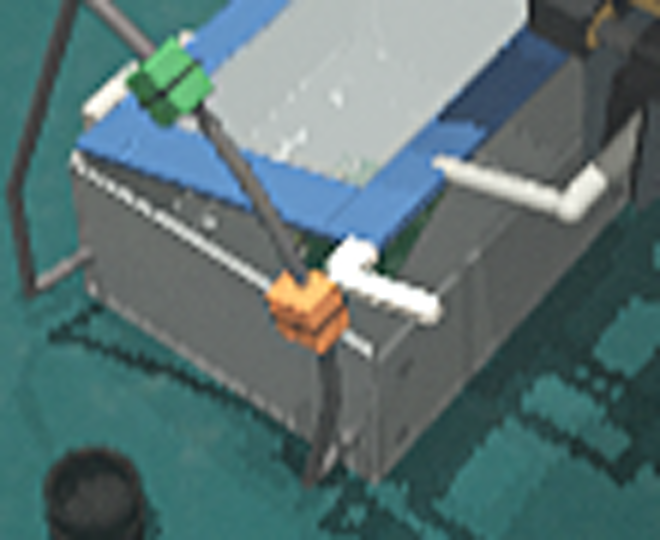

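The lid is held, and the pointer bar sits at (350,260)–(435,310) beside the orange rider, whose black line is near (312,323). I use that line for one refined angle of the mark.

Run:
```python
from h import *
for nm,uv in(("orange",[(242,223.8),(240,222.8),(245,224)]),("green",[(218.3,183.3)])):
    o,r=rays("scene",uv)
    for Y in(115,121,127):
        q=o+r*((Y-(o-HIN)@ey)/(r@ey))[:,None]-HIN
        print(nm,Y,np.arctan2(q[:,2],-(q@ex)).round(3),np.hypot(q[:,2],q@ex).round(0))
hsv=None
p,d=env.read_camera("scene");h=cv2.cvtColor(p,cv2.COLOR_RGB2HSV).astype(int)
for nm,lo,hi,box in(("orange",3,24,(210,235,230,255)),("green",50,80,(175,195,208,230))):
    m=np.zeros(d.shape,bool);a,b,c,e=box
    m[a:b,c:e]=((h[...,0]>lo)&(h[...,0]<hi)&(h[...,1]>120)&(h[...,2]>60))[a:b,c:e]
    vv,uu=np.nonzero(m);q=atdepth("scene",np.c_[uu,vv],d[vv,uu])-HIN
    t=np.arctan2(q[:,2],-(q@ex));k=abs(np.hypot(q[:,2],q@ex)-150)<20
    print(nm,k.sum(),np.percentile(t[k],[2,10,50,90,98]).round(3),np.median(q[k]@ey))
```

```text
orange 115 [0.234 0.236 0.26 ] [142. 137. 151.]
orange 121 [0.297 0.301 0.318] [150. 145. 159.]
orange 127 [0.354 0.36  0.371] [158. 153. 167.]
green 115 [0.967] [143.]
green 121 [0.971] [154.]
green 127 [0.975] [165.]
orange 115 [0.295 0.315 0.385 0.415 0.421] 125.47691487519094
green 22 [0.913 0.92  0.94  1.035 1.037] 126.29888956837601
```

The rider spans 0.295–0.421 rad, which puts its centre between 0.33 and 0.36. The lid stands at about 0.34 and is at rest, well inside the tolerance, so I hand in.

Run:
```python
from h import *
env.pause(.3);st();print(env.close_job())
```

```text
18.77 [463.8  -0.9 157.9] F [-3.9  5.3  1. ] T [ 0.96  0.37 -0.16] g 20.0 0.105
the job is handed in; nothing more can be done
None
```

I held the lid at the green mark (about 0.97 rad) for 2.5 s, lowered it gently to the orange mark (about 0.34 rad), and handed the job in at 18.8 s with the gripper still holding it steady; no verdict was returned.

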